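# Flasking up wax trees for casting

## Task

Three wax trees stand on their rubber bases, ready for investing: put over each one the steel flask that fits its base's collar and is taller than its tree. Lower every flask gently, without knocking the wax, and leave it upright and fully seated in the collar, with the bases still flat on the bench. The short spare flask covers none of the trees: leave it where it is.

Things in the scene. Friction and masses are not known exactly. Their poses are not given: they have to be found in the camera images.
- flask_small: The small casting flask: a plain stainless-steel tube, open at both ends, 40 mm outer diameter, 60 mm tall, wall 2 mm, about 140 g (may vary by a quarter); stands upright on the bench. Origin: centre of its lower rim plane, z axis up along the tube.
- flask_medium: The medium casting flask: a plain stainless-steel tube, open at both ends, 52 mm outer diameter, 70 mm tall, wall 2 mm, about 210 g (may vary by a quarter); stands upright on the bench. Origin: centre of its lower rim plane, z axis up along the tube.
- flask_large: The large casting flask: a plain stainless-steel tube, open at both ends, 64 mm outer diameter, 80 mm tall, wall 2 mm, about 300 g (may vary by a quarter); stands upright on the bench. Origin: centre of its lower rim plane, z axis up along the tube.
- base_small: The small rubber sprue base, loose, 100 g: black disc, 62 mm outer diameter, 14 mm high, with a round recess (flat floor 8 mm above the underside). The collar slopes at 45 degrees from 58 mm diameter at its mouth to 46 mm at the floor and guides the 40 mm flask in. A cone 7 mm high in the middle carries the wax tree. Origin: centre of the underside, z up.
- base_medium: The medium rubber sprue base, loose, 136 g: black disc, 74 mm outer diameter, 14 mm high, with a round recess (flat floor 8 mm above the underside). The collar slopes at 45 degrees from 70 mm diameter at its mouth to 58 mm at the floor and guides the 52 mm flask in. A cone 7 mm high in the middle carries the wax tree. Origin: centre of the underside, z up.
- base_large: The large rubber sprue base, loose, 172 g: black disc, 86 mm outer diameter, 14 mm high, with a round recess (flat floor 8 mm above the underside). The collar slopes at 45 degrees from 82 mm diameter at its mouth to 70 mm at the floor and guides the 64 mm flask in. A cone 7 mm high in the middle carries the wax tree. Origin: centre of the underside, z up.
- tree_small: The blue wax tree fixed upright in the middle of base_small: a thin trunk with nine little stud settings on short stems; its top is 45 mm above the recess floor and nothing on it reaches farther than 9.5 mm from its axis. Fragile: a push of about 3 N breaks it. Origin: on its axis at the level of the recess floor, z up.
- tree_medium: The blue wax tree fixed upright in the middle of base_medium: a thin trunk with eight small hoops about 11 mm across; its top is 55 mm above the recess floor and nothing on it reaches farther than 15 mm from its axis. Fragile: a push of about 3 N breaks it. Origin: on its axis at the level of the recess floor, z up.
- tree_large: The blue wax tree fixed upright in the middle of base_large: a thin trunk with eight finger rings about 16 mm across; its top is 65 mm above the recess floor and nothing on it reaches farther than 20 mm from its axis. Fragile: a push of about 3 N breaks it. Origin: on its axis at the level of the recess floor, z up.
- flask_spare: The spare flask: steel tube, 52 mm outer diameter like the medium one, but only 40 mm tall, lower than that tree. Origin: centre of its lower rim plane. (It, the flasks, the bases, a jar 48 mm wide and 58 mm tall and a white melting dish stand mixed, at least 108 mm from centre to centre; nothing near them is taller than 80 mm.)
There are look-alikes about, which are no part of the job. Leave any green look-alike of the base_small alone.

How it is judged:
At the end, for the whole second after the job is handed in: Small, medium and large flask each stand released and at rest in the base of their own size: axis within 7 mm of the base centre, lower rim on the recess floor within 3 mm, flask and base upright within 0.06 rad, base on the bench (horizontal distance between flask_small and base_small below 0.007 m and z of flask_small in the frame of base_small between 0.005 and 0.011 m and angle between each of flask_small, base_small, flask_medium, base_medium, flask_large, base_large's own z axis and vertical below 0.06 rad and height (world z) of each of base_small, base_medium, base_large below 0.005 m and linear speed of each of flask_small, base_small, flask_medium, base_medium, flask_large, base_large below 0.02 m/s and horizontal distance between flask_medium and base_medium below 0.007 m and z of flask_medium in the frame of base_medium between 0.005 and 0.011 m and horizontal distance between flask_large and base_large below 0.007 m and z of flask_large in the frame of base_large between 0.005 and 0.011 m); the robot touches nothing.
It fails at once if a wax tree is knocked or pressed (more than 3 N from anything) (contact force between anything else and tree_small above 3 N or contact force between anything else and tree_medium above 3 N or contact force between anything else and tree_large above 3 N).
It fails at once if a flask is dropped onto its base (faster than 0.5 m/s just above it) ((horizontal distance between flask_small and base_small below 0.03 m and z of flask_small in the frame of base_small below 0.06 m and linear speed of flask_small above 0.5 m/s) or (horizontal distance between flask_medium and base_medium below 0.03 m and z of flask_medium in the frame of base_medium below 0.06 m and linear speed of flask_medium above 0.5 m/s) or (horizontal distance between flask_large and base_large below 0.03 m and z of flask_large in the frame of base_large below 0.06 m and linear speed of flask_large above 0.5 m/s)).
It fails at once if the spare flask is moved from its place by more than 30 mm (distance of flask_spare from where it was at the start of the episode above 0.03 m).
It also fails if it takes over 90 s, if anything falls off the work surface, if the arm or the gripper's body presses on something with over 40 N, if the wrist force passes 120 N, or if a joint passes its speed limit or range.

## Robot

A 6-joint arm with a two-finger parallel gripper is mounted at the origin on the work surface. World frame = base frame: x ahead of the robot, y to its left, z up, the work surface at z = 0. Lengths are in m, angles in rad, forces in N, time in s.
With the tool pointing down it reaches from about 0.375 to 0.75 m from the base axis. Payload 9 kg.
Tool frame: the origin (TCP) lies at the very end of the fingers, on their centre line; the grasp point (between the pads) lies 19 mm behind it; y points along the fingers, z is the direction in which the jaws open and shut, and the axes are right-handed (so a half turn about y gives the same grasp; the last joint's range is limited). The gripper opens to 85 mm and grips with 20 to 120 N. Pads are 22 mm wide; open, the fingers measure 114 mm over their backs; the gripper's body (76 mm by 85 mm) begins 54 mm behind the grasp point. The pads swing forward as they close: fully open they stand 13 mm farther back than shut.
Start: joints at [-1.38, 0.104, 0.097, 1.564, 0, 1.353], TCP at [0.239, -0.551, 0.231] pointing down, gripper open.
Joint ranges: [-2.99, 2.99], [-0.84, 1.86], [-1.1, 1.16], [-1.84, 2.11], [-1.51, 1.56], [-3.14, 3.14]. Speed limits (rad/s): [2.22, 2.22, 2.57, 3.14, 3.14, 3.14].

## Interface

Orientations are given as a rotation vector (axis times angle).
In Python, from rig import bot, viewer, close_job gives the robot as it stands. The module is installed in compiled form; this text tells all that it offers.
- The arm moves only by the tool servo_tool, never from a script. Its argument "increments" is a list of rows, each a list of 4 numbers: the shift along the world's x, y, z in cm, then the turn about the world's z in rad. A call has 1 to 20 rows; each row is the pose to reach, as a shift and turn from the pose commanded when the call began; what a row does not reach only later rows make up. A row lasts 1/10 s, in which the tool goes at most 50 mm and 8.59 degrees, less where a joint would pass 70% of its speed; a pose out of reach is approached as far as the arm can. A call with a gripper value outside its range is refused whole. "fingers" is the gripper command: -1 is shut, 1 is fully open, values between are in proportion, set as the call begins (left out, the last holds). The fingers move at their own pace and stop on an object; "newtons" is the grip in N (left out, the last holds). Time passes only in rows, so rows that repeat a pose let the fingers close. It gives the time, the measured TCP pose, the force and the opening at its end, in the units of the state.
- bot.read_state(): the state, without advancing time (a new reading comes with each control period).
- viewer.camera(name): name is "side" or "top" or "wrist"; returns (picture, depth): 384x512x3 uint8, red, green, blue; 384x512 float32, m along the optical axis (not along the pixel's ray), 0 where there is no reading.
- viewer.calibration(name): a dict with "intrinsics" (3x3 intrinsics, pixels), "dist_coeffs" ([k1, k2, p1, p2, k3] as OpenCV has them; the pictures are not rectified), "cam_to_world" (4x4, takes a point from camera to world coordinates). Camera axes: x right, y down, z forward; pixel columns grow to the right and rows downward; lengths in m; the calibration is good to about 2 mm. A picture is of the moment at which its call begins: read the wrist's pose just before it. calibration takes no time and is no camera call; for the wrist camera it gives the pose at the moment of the call.
- close_job(): hands the job in, once; it reports no verdict.
The state is a dict: "t": time; "qpos": joint angles; "qvel": joint speeds; "joint_torque": joint torques, N m; "ee_pos": TCP position; "ee_rot": TCP orientation; "force": force on the tool from outside, world axes, zero at the start; "torque": the same for the moment, N m; "finger_gap": finger opening in m.
Only numpy, scipy, OpenCV 4.12 (cv2) and the standard library are available. Lean on these libraries where they do the work, as an engineer would, in place of code of your own. Each camera call takes 0.05 s, during which the arm holds its last target.

## Working session

There is one attempt and no reset: what is moved stays moved. The work goes in short steps, Python scripts to look and compute and a tool call to move; the robot and the scene stay as the last step left them, time stands still between calls to the robot, and variables do not carry over. Pictures are saved under pics/ and viewed, and the job is handed in when it is done.

Besides the shell and the picture viewer there is one more tool, called as name(argument=value, ...) on one line, values as JSON. servo_tool: Moves the arm, as the interface text tells. Its arguments: {"type":"object","properties":{"increments":{"type":"array","items":{"type":"array","items":{"type":"number"}}},"fingers":{"type":"number"},"newtons":{"type":"number"}},"required":["increments"]}

```bash
mkdir -p pics; ls
cat > h.py <<'E'
import numpy as np, cv2
from rig import bot, viewer
def snap(n, tag):
    c=viewer.calibration(n); p,d=viewer.camera(n)
    cv2.imwrite(f'pics/{tag}.png', p[:,:,::-1]); np.savez(f'{tag}.npz',p=p,d=d,K=c['intrinsics'],D=c['dist_coeffs'],T=c['cam_to_world'])
    return p,d,c
def cloud(tag):
    z=np.load(f'{tag}.npz'); d=z['d']; h,w=d.shape
    u,v=np.meshgrid(np.arange(w),np.arange(h))
    pts=cv2.undistortPoints(np.stack([u,v],-1).reshape(-1,1,2).astype(np.float64),z['K'],z['D']).reshape(h,w,2)
    P=np.concatenate([pts*d[...,None],d[...,None]],-1)
    return P@z['T'][:3,:3].T+z['T'][:3,3], d, z['p']
E
python3 - <<'E'
from h import *
s=bot.read_state(); print(s['t'],s['ee_pos'],s['ee_rot'],s['force'],s['finger_gap'])
for n in('top','side','wrist'):
    p,d,c=snap(n,n+'0'); print(n,c['cam_to_world'].round(3).tolist(),c['intrinsics'].tolist(),(d>0).mean())
E
```

```text
pics
0.0 [ 0.23844375 -0.55022295  0.2305317 ] [-0.41383396  1.99776729 -1.99508535] [ 0.36088412  0.55713529 -0.50608453] 0.08548054843898407
top [[-0.021, -0.998, 0.055, 0.406], [-1.0, 0.021, -0.014, -0.003], [0.013, -0.056, -0.998, 1.044], [0.0, 0.0, 0.0, 1.0]] [[406.68166903860754, 0.0, 259.3694067771012], [0.0, 406.68166903860754, 189.3291024336402], [0.0, 0.0, 1.0]] 0.99609375
side [[0.961, -0.217, 0.172, 0.325], [-0.277, -0.718, 0.639, -0.534], [-0.015, -0.661, -0.75, 0.647], [0.0, 0.0, 0.0, 1.0]] [[355.57859669217595, 0.0, 254.20526642873665], [0.0, 355.57859669217595, 189.35205304841068], [0.0, 0.0, 1.0]] 0.9961446126302084
wrist [[0.397, -0.882, -0.253, 0.303], [-0.918, -0.382, -0.108, -0.523], [-0.001, 0.275, -0.961, 0.374], [0.0, 0.0, 0.0, 1.0]] [[315.5964669826405, 0.0, 255.11957822694256], [0.0, 315.5964669826405, 189.4447049830432], [0.0, 0.0, 1.0]] 0.9959462483723959
```

View pics/top0.png

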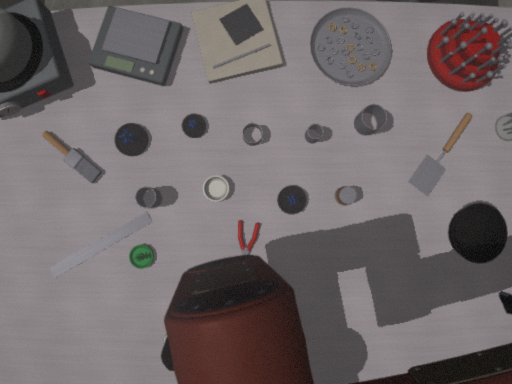

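View pics/side0.png

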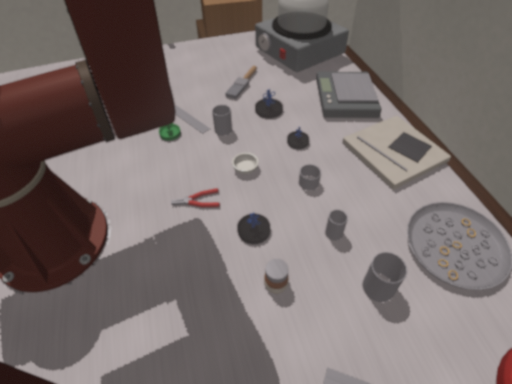

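```bash
cat > m.py <<'E'
from h import *
from scipy.optimize import least_squares
def circ(P):
    f=lambda q:np.hypot(P[:,0]-q[0],P[:,1]-q[1])-q[2]
    r=least_squares(f,[*P.mean(0),.03],loss='soft_l1',f_scale=.001); return r.x,np.sqrt((r.fun**2).mean())
def hullc(P):
    c,r=cv2.minEnclosingCircle((P*1000).astype(np.float32)); return np.array(c).round(1),round(r,1)
E
python3 - <<'E'
from m import *
P,d,p=cloud('top0')
tab=P[300:330,20:120] ; print('table z',np.median(tab[...,2]), np.median(P[60:330:10,:,2],1).round(4)[:8])
for n,(u,v) in dict(bA=(131,140),bB=(194,125),bC=(292,200),f254=(254,134),f315=(315,133),f372=(372,120),f150=(150,197),jar=(347,195),dish=(216,188),green=(142,256)).items():
    W=P[v-22:v+23,u-22:u+23].reshape(-1,3)
    z=W[:,2]; zt=np.percentile(z[z>.008],97) 
    b=W[(z>.010)&(z<.018)]; t=W[z>zt-.006]
    print(n,'max',z.max().round(4),'band14',len(b),hullc(b[:,:2]) if len(b)>5 else'','top',len(t),hullc(t[:,:2]), t.mean(0).round(4))
P,d,p=cloud('side0')
print('side tab',np.median(P[300:360,200:300,2]))
for n,(u,v,s) in dict(bA=(269,106,22),bB=(298,140,18),bC=(254,228,24),f254=(310,177,18),f315=(337,225,20),f372=(384,278,30),f150=(222,120,20)).items():
    W=P[v-s:v+s+1,u-s:u+s+1].reshape(-1,3); z=W[:,2]; b=W[(z>.010)&(z<.018)]; zt=np.percentile(z[z>.008],97);t=W[z>zt-.006]
    print(n,'max',z.max().round(4),hullc(b[:,:2]),'top',hullc(t[:,:2]),zt.round(4))
for n,crop in dict(top0=(90,230,90,400),side0=(60,310,150,420)).items():
    im=cv2.imread(f'pics/{n}.png')[crop[0]:crop[1],crop[2]:crop[3]]; cv2.imwrite(f'pics/{n}_crop.png',cv2.resize(im,None,fx=2.3,fy=2.3,interpolation=cv2.INTER_CUBIC))
E
```

```text
table z 0.0005359985698031311 [ 0.0222  0.0121  0.0017 -0.0002  0.      0.0001  0.0002  0.0007]
bA max 1.0438 band14 311 (array([599.8, 314. ]), 43.9) top 41 (array([502.9, 164.2]), 193.0) [0.5759 0.2737 0.1829]
bB max 1.0438 band14 199 (array([632.3, 150.2]), 31.7) top 19 (array([521.7,  75. ]), 139.5) [0.5479 0.0932 0.4145]
bC max 1.0438 band14 248 (array([435.2, -98.8]), 36.8) top 18 (array([421.6, -51.2]), 51.1) [ 0.4155 -0.0345  0.7166]
f254 max 1.0438 band14 23 (array([602.8,  -1.9]), 25.4) top 6 (array([405.8,  -2.6]), 0.0) [ 0.4058 -0.0026  1.0438]
f315 max 1.0438 band14 24 (array([ 600.6, -156.8]), 19.9) top 9 (array([405.8,  -2.6]), 0.0) [ 0.4058 -0.0026  1.0438]
f372 max 1.0438 band14 40 (array([ 631.1, -298.7]), 31.1) top 91 (array([ 528.2, -164.5]), 203.0) [ 0.6125 -0.2736  0.164 ]
f150 max 1.0438 band14 32 (array([447.4, 257.8]), 25.8) top 15 (array([405.8,  -2.6]), 0.0) [ 0.4058 -0.0026  1.0438]
jar max 1.0438 band14 11 (array([ 437.6, -220.5]), 20.1) top 205 (array([ 428.6, -126.5]), 126.0) [ 0.4409 -0.2218  0.097 ]
dish max 1.0438 band14 110 (array([468.3,  93.6]), 28.0) top 131 (array([446.6,  58.3]), 73.3) [0.4626 0.0876 0.1099]
green max 1.0438 band14 230 (array([298.7, 288.3]), 31.6) top 28 (array([351.8, 147. ]), 159.0) [0.3297 0.2041 0.331 ]
side tab 0.0012171359878389576
bA max 0.6471 (array([595.6, 360.9]), 93.9) top (array([ 472.1, -111.1]), 448.2) 0.0695
bB max 0.6471 (array([635.1, 147.6]), 32.2) top (array([ 480.2, -192.1]), 375.9) 0.0493
bC max 0.6471 (array([438.6, -98.9]), 37.8) top (array([ 379.7, -311.1]), 230.0) 0.0513
f254 max 0.6471 (array([607. ,  -2.5]), 26.3) top (array([ 469.7, -255.1]), 314.7) 0.0423
f315 max 0.6471 (array([ 601.9, -158. ]), 20.3) top (array([ 470.2, -337.9]), 244.5) 0.0619
f372 max 0.6471 (array([ 673.2, -278.6]), 76.0) top (array([ 490.6, -405.5]), 210.1) 0.0818
f150 max 0.6471 (array([451.1, 255.6]), 25.8) top (array([ 387.7, -123.8]), 415.4) 0.072
```

View pics/top0_crop.png

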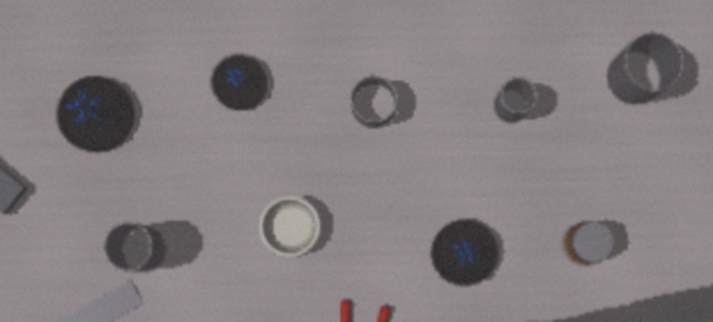

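View pics/wrist0.png

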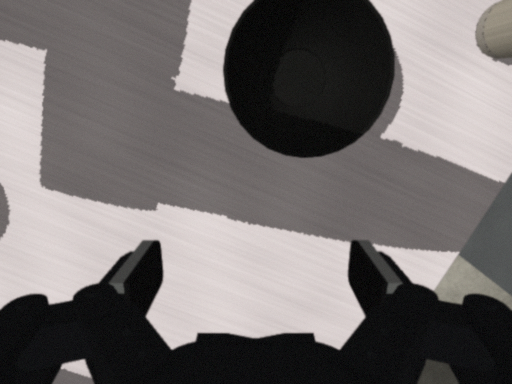

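Run:
```python
from m import *
for tag in('top0','side0'):
    P,d,p=cloud(tag); ok=d>0
    for n,(c,H,R) in dict(small=((.601,-.157),.06,.020),medium=((.449,.257),.07,.026),large=((.631,-.298),.08,.032),spare=((.604,-.002),.04,.026)).items():
        m=ok&(np.hypot(P[...,0]-c[0],P[...,1]-c[1])<R+.012)
        t=P[m&(abs(P[...,2]-H)<.006)]; b=P[m&(P[...,2]>.02)]
        print(tag,n,len(t),'rim',hullc(t[:,:2]),circ(t[:,:2])[0].round(4),t[:,2].max().round(4),'all',hullc(b[:,:2]))
    for n,(c,R) in dict(small=((.633,.149),.031),medium=((.436,-.099),.037),large=((.6,.314),.043)).items():
        m=ok&(np.hypot(P[...,0]-c[0],P[...,1]-c[1])<R+.008)
        t=P[m&(abs(P[...,2]-.014)<.003)]; print(tag,'base',n,hullc(t[:,:2]),np.median(t[:,2]).round(4),'tree top',P[m][:,2].max().round(4), P[m&(P[...,2]>.035)].mean(0).round(4))
```

```text
top0 small 52 rim (array([ 601. , -157.1]), 20.1) [ 0.6008 -0.1571  0.019 ] 0.0631 all (array([ 600.8, -156.8]), 20.3)
top0 medium 73 rim (array([447.2, 259.4]), 26.8) [0.4469 0.259  0.0252] 0.074 all (array([446.6, 258.8]), 27.3)
top0 large 98 rim (array([ 631.5, -300. ]), 32.6) [ 0.6316 -0.2993  0.0309] 0.083 all (array([ 631.5, -299.6]), 32.9)
top0 spare 69 rim (array([603.6,  -2.2]), 26.4) [ 0.6033 -0.0019  0.0248] 0.0444 all (array([603.6,  -2.2]), 26.4)
top0 base small (array([632.3, 150.2]), 31.7) 0.013 tree top 0.0541 [0.632  0.1499 0.043 ]
top0 base medium (array([435.2, -98.8]), 36.8) 0.0132 tree top 0.0642 [ 0.4352 -0.0982  0.0479]
top0 base large (array([601.3, 313.4]), 43.8) 0.013 tree top 0.076 [0.5992 0.3114 0.0534]
side0 small 114 rim (array([ 603.3, -157.7]), 21.1) [ 0.6026 -0.1573  0.0188] 0.0631 all (array([ 603.2, -157.7]), 21.1)
side0 medium 109 rim (array([451.4, 259.4]), 27.4) [0.4511 0.2592 0.0249] 0.0736 all (array([451.7, 258.9]), 28.0)
side0 large 250 rim (array([ 633.8, -299.1]), 32.5) [ 0.6336 -0.2996  0.0307] 0.0843 all (array([ 633.9, -299.2]), 32.6)
side0 spare 127 rim (array([606. ,  -1.8]), 27.4) [ 0.6073 -0.0028  0.0248] 0.0443 all (array([607.4,  -2.4]), 27.6)
side0 base small (array([635.2, 147.8]), 32.1) 0.0138 tree top 0.0557 [0.6353 0.1462 0.0436]
side0 base medium (array([438.6, -98.9]), 37.8) 0.0137 tree top 0.0625 [ 0.4386 -0.0997  0.0473]
side0 base large (array([602.1, 312.8]), 45.3) 0.0132 tree top 0.0754 [0.6039 0.3109 0.0543]
```

servo_tool(increments=[[2,1.3,0,0.1],[6,3.8,0,0.2],[10,6.4,0,0.3],[14,9,0,0.45],[18,11.5,0,0.6],[22,14,0,0.75],[26,16.5,0,0.9],[30,19,0,1.05],[34,21.6,0,1.2],[37,23.6,0,1.2],[39,24.8,0,1.2],[39.4,25.1,0,1.2],[39.4,25.1,0,1.2],[39.4,25.1,0,1.2]], fingers=1, newtons=50)

```text
t: 1.55
ee_pos: [0.6318, -0.3002, 0.2312]
ee_rot: [-1.227, 1.182, -1.181]
force: [-0.2, 0.1, -0.9]
finger_gap: 0.0855
```

Run:
```python
from m import *
s=bot.read_state(); print(s['t'],s['ee_pos'],s['ee_rot'],s['force'],s['finger_gap'],s['qpos'].round(3) if hasattr(s['qpos'],'round') else s['qpos'])
snap('wrist','w1')
P,d,p=cloud('w1'); t=P[(d>0)&(abs(P[...,2]-.08)<.006)&(np.hypot(P[...,0]-.632,P[...,1]+.3)<.045)]
print(hullc(t[:,:2]),circ(t[:,:2]),t[:,2].max())
```

```text
1.55 [ 0.63179324 -0.30021213  0.23119855] [-1.2269286   1.18195551 -1.1814387 ] [-0.15229553  0.13118356 -0.88648119] 0.08547622806616985 [-0.63   0.427  0.472  1.616 -0.     0.904]
(array([ 634.4, -300.3]), 31.9) (array([ 0.63437747, -0.29993609,  0.03056708]), np.float64(0.0006229476876344203)) 0.08290197047507947
```

View pics/w1.png

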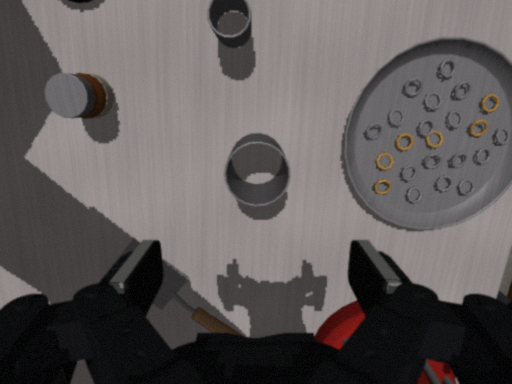

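servo_tool(increments=[[0.15,0,-2,0],[0.15,0,-5,0],[0.15,0,-8,0],[0.15,0,-11,0],[0.15,0,-13,0],[0.15,0,-15,0],[0.15,0,-17,0],[0.15,0,-18.5,0],[0.15,0,-19.3,0],[0.15,0,-19.3,0]])

```text
t: 2.6
ee_pos: [0.6331, -0.2996, 0.0373]
ee_rot: [-1.227, 1.183, -1.18]
force: [-0.3, -0.1, 1.2]
finger_gap: 0.0853
```

servo_tool(increments=[[0,0,0,0],[0,0,0,0],[0,0,0,0],[0,0,0,0],[0,0,0,0],[0,0,0,0],[0,0,0,0],[0,0,0,0]], fingers=-1)

```text
t: 3.4
ee_pos: [0.6349, -0.3003, 0.0401]
ee_rot: [-1.227, 1.179, -1.183]
force: [-1.0, -0.7, 7.0]
finger_gap: 0.0628
```

servo_tool(increments=[[0,0,0.5,0],[0,0,2,0],[0,0,5,0],[0,0,9,0],[0,0,12,0],[0,0,14,0],[0,0,15,0],[0,0,15,0]])

```text
t: 4.2
ee_pos: [0.6346, -0.3, 0.1903]
ee_rot: [-1.226, 1.179, -1.183]
force: [0.2, -0.3, -2.1]
finger_gap: 0.0625
```

```bash
cat > chk.py <<'E'
from m import *
import sys
tag=sys.argv[1]; cams=sys.argv[2:] or ['wrist','side']
s=bot.read_state(); print(s['t'],np.round(s['ee_pos'],4),np.round(s['force'],1),round(s['finger_gap'],4),np.round(s['qpos'],2))
for n in cams: snap(n,f'{n}_{tag}')
E
python3 chk.py a
```

```text
4.2 [ 0.6346 -0.3     0.1903] [ 0.2 -0.3 -2.1] 0.0625 [-0.63  0.42  0.39  1.54  0.    0.91]
```

View pics/side_a.png

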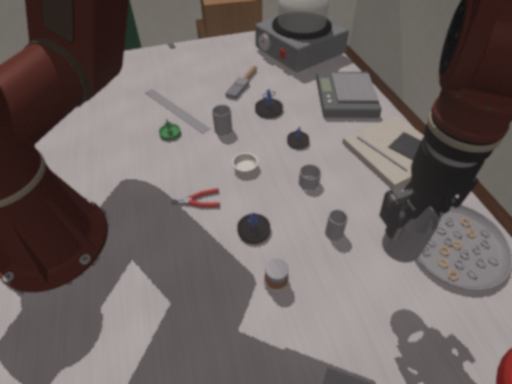

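View pics/wrist_a.png

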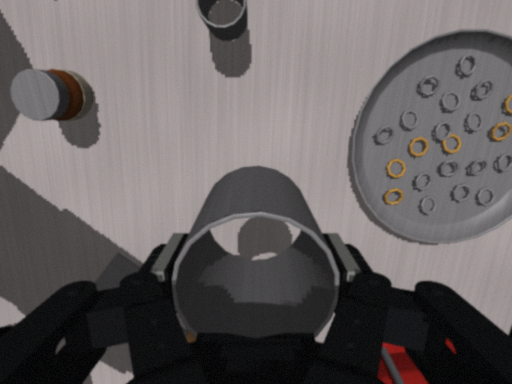

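```bash
cat > held.py <<'E'
from m import *
import sys
tag=sys.argv[1]; R=float(sys.argv[2])/1000; H=float(sys.argv[3])/1000; ee=np.array(eval(sys.argv[4]))
P,d,p=cloud(tag); k=(d>0)&(np.hypot(P[...,0]-ee[0],P[...,1]-ee[1])<R+.012)&(P[...,2]>ee[2]-.06)
Q=P[k]; Q=Q[Q[:,2]<ee[2]+.06]
print('z hist',np.histogram(Q[:,2]-ee[2],bins=np.arange(-.06,.061,.005)))
rr=np.hypot(Q[:,0]-ee[0],Q[:,1]-ee[1])
t=Q[(rr>R-.007)&(rr<R+.005)]
# rim: top points per azimuth
a=np.arctan2(t[:,1]-ee[1],t[:,0]-ee[0]); 
for b in np.arange(-np.pi,np.pi,np.pi/6):
    s=t[(a>=b)&(a<b+np.pi/6)]
    if len(s): print(round(np.degrees(b+np.pi/12)),len(s),'ztop',(np.percentile(s[:,2],96)-ee[2]).round(4))
E
python3 held.py wrist_a 32 80 '[.6346,-.3,.1903]'
```

```text
z hist (array([   0,    0,    0,    0,  380,  555,  643,  696,  749,  806,  896,
        994, 1072, 1201, 1460, 1742, 1920, 2156, 1859, 1860, 2602,  281,
        653, 1205]), array([-6.00000000e-02, -5.50000000e-02, -5.00000000e-02, -4.50000000e-02,
       -4.00000000e-02, -3.50000000e-02, -3.00000000e-02, -2.50000000e-02,
       -2.00000000e-02, -1.50000000e-02, -1.00000000e-02, -5.00000000e-03,
       -2.77555756e-17,  5.00000000e-03,  1.00000000e-02,  1.50000000e-02,
        2.00000000e-02,  2.50000000e-02,  3.00000000e-02,  3.50000000e-02,
        4.00000000e-02,  4.50000000e-02,  5.00000000e-02,  5.50000000e-02,
        6.00000000e-02]))
-165 1621 ztop 0.0414
-135 2313 ztop 0.0399
-105 2256 ztop 0.0293
-75 2323 ztop 0.0291
-45 2372 ztop 0.0381
-15 1895 ztop 0.0411
15 1457 ztop 0.0583
45 972 ztop 0.0414
75 1798 ztop 0.0411
105 1826 ztop 0.0411
135 979 ztop 0.0413
165 1597 ztop 0.0587
```

```bash
cat > rim.py <<'E'
from m import *
import sys
tag=sys.argv[1]; R=float(sys.argv[2])/1000; ee=np.array(eval(sys.argv[3])); zr=float(sys.argv[4])
z=np.load(tag+'.npz'); P,d,p=cloud(tag)
t=P[(d>0)&(abs(P[...,2]-ee[2]-zr)<.0025)&(abs(np.hypot(P[...,0]-ee[0],P[...,1]-ee[1])-R+.001)<.005)]
f=lambda q:np.hypot(t[:,0]-q[0],t[:,1]-q[1])-R+.001
r=least_squares(f,ee[:2],loss='soft_l1',f_scale=.001); print(len(t),'centre',r.x.round(4),'minus tcp mm',((r.x-ee[:2])*1000).round(1))
E
python3 rim.py wrist_a 32 '[.6346,-.3,.1903]' .0405
```

```text
2785 centre [ 0.6353 -0.2999] minus tcp mm [0.7 0.1]
```

servo_tool(increments=[[0,1,0,0],[-0.2,3.5,0,0],[-0.5,7.5,0,0],[-0.8,12,0,0],[-1.1,16.5,0,0],[-1.4,21,0,0],[-1.7,25.5,0,0],[-2,30,0,0],[-2.3,34.5,0,0],[-2.6,39,0,0],[-2.9,43.5,0,0],[-3.1,47,0,0],[-3.1,49,0,0],[-3.1,50,0,0],[-3.1,50,0,0],[-3.1,50,0,0]])

```text
t: 5.9
ee_pos: [0.6028, 0.1997, 0.1878]
ee_rot: [-1.228, 1.182, -1.181]
force: [0.3, -0.4, -0.9]
finger_gap: 0.0625
```

```bash
python3 chk.py b wrist
cat > base.py <<'E'
from m import *
import sys
tag=sys.argv[1]; c=eval(sys.argv[2]); R=float(sys.argv[3])/1000
P,d,p=cloud(tag); m=(d>0)&(np.hypot(P[...,0]-c[0],P[...,1]-c[1])<R+.008)
t=P[m&(abs(P[...,2]-.014)<.003)]; print(hullc(t[:,:2]),len(t),np.median(t[:,2]),'treemax',P[m][:,2].max(),P[m&(P[...,2]>.03)].mean(0))
E
python3 base.py wrist_b '(.604,.313)' 43
```

```text
5.9 [0.6028 0.1997 0.1878] [ 0.3 -0.4 -0.9] 0.0625 [ 0.11  0.21  0.13  1.5  -0.    1.65]
(array([602.7, 312.4]), 43.1) 2101 0.013939002570102443 treemax 0.07495788735229181 [0.60263987 0.31142586 0.05276871]
```

View pics/wrist_b.png

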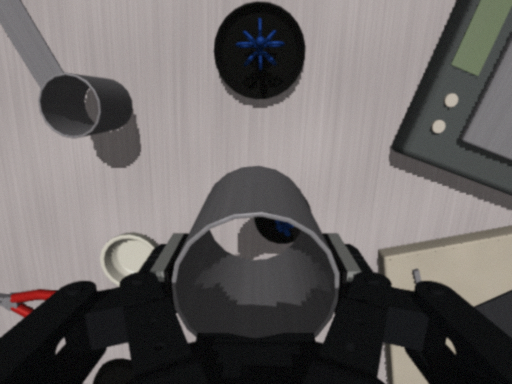

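servo_tool(increments=[[0,1,0,0],[-0.1,3.5,0,0],[-0.1,7,0,0],[-0.1,9.5,0,0],[-0.1,10.8,0,0],[-0.1,11.2,-1,0],[-0.1,11.25,-3,0],[-0.1,11.25,-4.5,0],[-0.1,11.25,-5,0],[-0.1,11.25,-5,0]])

```text
t: 6.95
ee_pos: [0.6015, 0.312, 0.137]
ee_rot: [-1.228, 1.183, -1.181]
force: [0.4, -0.3, -2.1]
finger_gap: 0.0623
```

```bash
python3 chk.py c wrist side; python3 rim.py wrist_c 32 "$(python3 -c "
from rig import bot;print(list(map(float,bot.read_state()['ee_pos'])))")" .0405
```

```text
6.95 [0.6015 0.312  0.137 ] [ 0.4 -0.3 -2.1] 0.0623 [ 0.29  0.35  0.2   1.43 -0.    1.82]
2470 centre [0.6024 0.3119] minus tcp mm [-0.  -0.6]
```

View pics/wrist_c.png

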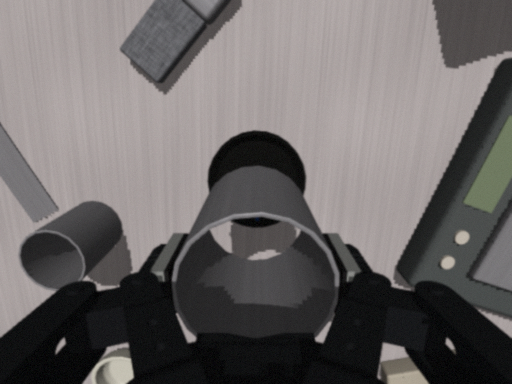

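servo_tool(increments=[[0,0.05,-0.8,0],[0,0.05,-1.8,0],[0,0.05,-2.8,0],[0,0.05,-3.8,0],[0,0.05,-4.8,0],[0,0.05,-5.8,0],[0,0.05,-6.8,0],[0,0.05,-7.6,0],[0,0.05,-8.2,0],[0,0.05,-8.6,0],[0,0.05,-8.7,0],[0,0.05,-8.7,0]])

```text
t: 8.25
ee_pos: [0.6021, 0.3134, 0.0514]
ee_rot: [-1.227, 1.181, -1.181]
force: [0.5, 0.1, -3.1]
finger_gap: 0.0625
```

servo_tool(increments=[[0,0,-0.1,0],[0,0,-0.2,0],[0,0,-0.3,0],[0,0,-0.3,0]])

```text
t: 8.65
ee_pos: [0.602, 0.3134, 0.0483]
ee_rot: [-1.227, 1.181, -1.181]
force: [-0.4, -0.4, -2.4]
finger_gap: 0.0622
```

servo_tool(increments=[[0,0,-0.1,0],[0,0,-0.15,0],[0,0,-0.15,0]])

```text
t: 8.95
ee_pos: [0.602, 0.3135, 0.0481]
ee_rot: [-1.227, 1.181, -1.181]
force: [-3.6, -1.2, 7.0]
finger_gap: 0.0624
```

servo_tool(increments=[[0,0,0,0],[0,0,0,0],[0,0,0,0],[0,0,0,0],[0,0,0,0],[0,0,0,0]], fingers=1)

```text
t: 9.55
ee_pos: [0.602, 0.3134, 0.0468]
ee_rot: [-1.227, 1.181, -1.181]
force: [0.7, 0.0, -0.0]
finger_gap: 0.0854
```

servo_tool(increments=[[0,0,1,0],[0,0,3,0],[0,0,6,0],[0,0,10,0],[0,0,13,0],[0,0,15,0],[0,0,15,0]])

```text
t: 10.25
ee_pos: [0.6037, 0.3139, 0.2018]
ee_rot: [-1.221, 1.177, -1.183]
force: [0.9, 0.3, 0.2]
finger_gap: 0.0855
```

```bash
python3 chk.py d wrist side; python3 base.py wrist_d '(.603,.313)' 43
python3 - <<'E'
from m import *
for tag in('wrist_d','side_d'):
    P,d,p=cloud(tag);t=P[(d>0)&(abs(P[...,2]-.088)<.006)&(np.hypot(P[...,0]-.602,P[...,1]-.313)<.045)]
    if len(t)>10: print(tag,hullc(t[:,:2]),circ(t[:,:2])[0],np.percentile(t[:,2],95))
    t=P[(d>0)&(np.hypot(P[...,0]-.449,P[...,1]-.259)<.04)&(abs(P[...,2]-.07)<.006)]
    if len(t)>10: print('med flask',tag,hullc(t[:,:2]),circ(t[:,:2])[0])
E
```

```text
10.25 [0.6037 0.3139 0.2018] [0.9 0.3 0.2] 0.0855 [ 0.29  0.34  0.32  1.54 -0.    1.82]
(array([603. , 312.6]), 42.9) 968 0.014064917483459893 treemax 0.30163355659020674 [0.60261652 0.32317051 0.25338643]
wrist_d (array([602.9, 313.3]), 32.0) [0.60296126 0.31382238 0.03055391] 0.08992837579791627
med flask wrist_d (array([450.2, 258.5]), 26.7) [0.45062462 0.25940223 0.02468164]
side_d (array([604.5, 313. ]), 32.8) [0.60397679 0.31256908 0.03039292] 0.09062675960140266
med flask side_d (array([452.2, 258.3]), 28.1) [0.45089172 0.25897546 0.02483864]
```

View pics/wrist_d.png

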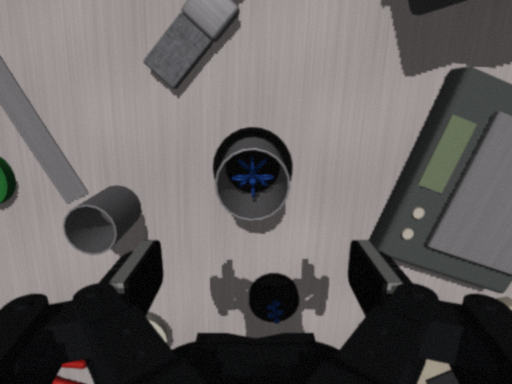

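servo_tool(increments=[[-1,-0.4,0,0],[-4,-1.5,0,0],[-8,-2.9,0,0],[-12,-4.3,0,0],[-14.5,-5.2,0,0],[-15.3,-5.5,0,0],[-15.3,-5.5,0,0],[-15.3,-5.5,0,0]])

```text
t: 11.15
ee_pos: [0.4497, 0.2585, 0.1964]
ee_rot: [-1.227, 1.181, -1.181]
force: [-0.6, -0.4, 0.4]
finger_gap: 0.0853
```

```bash
python3 chk.py e wrist
python3 - <<'E'
from m import *
P,d,p=cloud('wrist_e');t=P[(d>0)&(np.hypot(P[...,0]-.449,P[...,1]-.259)<.04)&(abs(P[...,2]-.07)<.006)]
print(hullc(t[:,:2]),circ(t[:,:2])[0])
E
```

```text
11.15 [0.4497 0.2585 0.1964] [-0.6 -0.4  0.4] 0.0853 [ 0.27 -0.15 -0.22  1.5  -0.    1.8 ]
(array([450.3, 258.9]), 26.0) [0.45032    0.25935744 0.02460921]
```

servo_tool(increments=[[0.05,0.05,-2,0],[0.05,0.05,-5,0],[0.05,0.05,-8,0],[0.05,0.05,-11,0],[0.05,0.05,-13.5,0],[0.05,0.05,-15.5,0],[0.05,0.05,-16.5,0],[0.05,0.05,-16.7,0],[0.05,0.05,-16.7,0]])

```text
t: 12.1
ee_pos: [0.45, 0.259, 0.0302]
ee_rot: [-1.227, 1.181, -1.181]
force: [0.6, 0.5, -0.1]
finger_gap: 0.0854
```

servo_tool(increments=[[0,0,0,0],[0,0,0,0],[0,0,0,0],[0,0,0,0],[0,0,0,0],[0,0,0,0],[0,0,0,0],[0,0,0,0],[0,0,0,0],[0,0,0,0]], fingers=-1)

```text
t: 13.1
ee_pos: [0.4503, 0.2592, 0.0312]
ee_rot: [-1.225, 1.18, -1.182]
force: [-0.9, 0.9, 4.5]
finger_gap: 0.0512
```

servo_tool(increments=[[0,0,0.5,0],[0,0,2,0],[0,0,5,0],[0,0,9,0],[0,0,12.5,0],[0,0,15,0],[0,0,16,0],[0,0,16,0],[0,0,16,0]])

```text
t: 14.0
ee_pos: [0.4491, 0.2588, 0.1887]
ee_rot: [-1.228, 1.182, -1.181]
force: [0.1, 0.2, -2.4]
finger_gap: 0.0512
```

```bash
python3 chk.py f wrist; EE="$(python3 -c "
from rig import bot;print(list(map(float,bot.read_state()['ee_pos'])))")"; python3 held.py wrist_f 26 70 "$EE"|tail -12;  python3 rim.py wrist_f 26 "$EE" .0405
```

```text
14.0 [0.4491 0.2588 0.1887] [ 0.1  0.2 -2.4] 0.0512 [ 0.27 -0.15 -0.23  1.49 -0.    1.8 ]
-165 975 ztop 0.0423
-135 1716 ztop 0.0404
-105 1923 ztop 0.037
-75 2012 ztop 0.0366
-45 1918 ztop 0.0398
-15 1219 ztop 0.0414
15 1132 ztop 0.0581
45 946 ztop 0.0407
75 1525 ztop 0.0405
105 1470 ztop 0.0406
135 921 ztop 0.0408
165 1440 ztop 0.0586
2723 centre [0.4498 0.2591] minus tcp mm [1.1 0.4]
```

View pics/wrist_f.png

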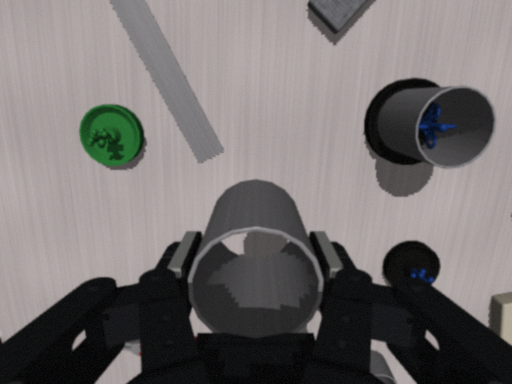

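servo_tool(increments=[[0,-1,0,0],[0,-3.5,0,0],[-0.2,-7.5,0,0],[-0.3,-11.5,0,0],[-0.4,-15.5,0,0],[-0.5,-19.5,0,0],[-0.6,-23.5,0,0],[-0.7,-27.5,0,0],[-0.8,-31.5,0,0],[-0.9,-35.5,0,0],[-1,-39.5,0,0],[-1.1,-43,0,0],[-1.1,-45,0,0],[-1.1,-46,0,0],[-1.1,-46,0,0],[-1.1,-46,0,0],[-1.1,-46,0,0]])

```text
t: 15.75
ee_pos: [0.4385, -0.2, 0.1898]
ee_rot: [-1.227, 1.18, -1.18]
force: [0.4, 0.3, -2.7]
finger_gap: 0.051
```

```bash
python3 chk.py g wrist; python3 base.py wrist_g '(.438,-.099)' 37;EE="$(python3 -c "
from rig import bot;print(list(map(float,bot.read_state()['ee_pos'])))")";  python3 rim.py wrist_g 26 "$EE" .0405
```

```text
15.75 [ 0.4385 -0.2     0.1898] [ 0.4  0.3 -2.7] 0.051 [-0.7  -0.26 -0.33  1.51  0.    0.83]
(array([437.7, -99.1]), 36.9) 1658 0.014021795224365752 treemax 0.06555832527095673 [ 0.4378201  -0.09964472  0.04586058]
2574 centre [ 0.4392 -0.1998] minus tcp mm [0.6 0.3]
```

View pics/wrist_g.png

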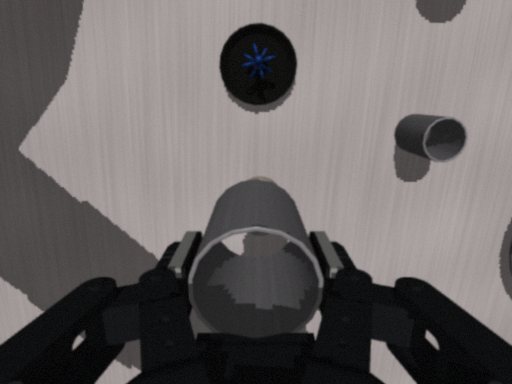

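Medium base seen at (259,65) px, world (0.4377, −0.0991), radius 36.9. The flask centre is at (0.4392, −0.1998).

servo_tool(increments=[[0,1,0,0],[-0.1,3.5,0,0],[-0.15,6.5,0,0],[-0.15,8.8,0,0],[-0.15,9.8,0,0],[-0.15,10.05,-2,0],[-0.15,10.05,-4.5,0],[-0.15,10.05,-6,0],[-0.15,10.05,-6.5,0],[-0.15,10.05,-6.5,0]])

```text
t: 16.8
ee_pos: [0.4367, -0.1004, 0.1245]
ee_rot: [-1.227, 1.182, -1.181]
force: [-0.0, 0.9, -1.2]
finger_gap: 0.0511
```

```bash
python3 chk.py i wrist; EE="$(python3 -c "
from rig import bot;print(list(map(float,bot.read_state()['ee_pos'])))")";  python3 rim.py wrist_i 26 "$EE" .0405
```

```text
16.8 [ 0.4367 -0.1004  0.1245] [-0.   0.9 -1.2] 0.0511 [-0.52 -0.37 -0.53  1.41  0.    1.01]
2330 centre [ 0.4375 -0.1003] minus tcp mm [0.4 0.4]
```

servo_tool(increments=[[0,0.1,-0.8,0],[0,0.1,-1.8,0],[0,0.1,-2.8,0],[0,0.1,-3.8,0],[0,0.1,-4.8,0],[0,0.1,-5.8,0],[0,0.1,-6.8,0],[0,0.1,-7.6,0],[0,0.1,-8.1,0],[0,0.1,-8.4,0],[0,0.1,-8.5,0],[0,0.1,-8.5,0]])

```text
t: 18.05
ee_pos: [0.4371, -0.0997, 0.04]
ee_rot: [-1.227, 1.181, -1.181]
force: [-0.5, 0.4, -0.8]
finger_gap: 0.0513
```

servo_tool(increments=[[0,0,-0.1,0],[0,0,-0.2,0],[0,0,-0.2,0]])

```text
t: 18.35
ee_pos: [0.4375, -0.0999, 0.0391]
ee_rot: [-1.227, 1.18, -1.182]
force: [-4.1, 1.1, 9.1]
finger_gap: 0.0511
```

servo_tool(increments=[[0,0,0,0],[0,0,0,0],[0,0,0,0],[0,0,0,0],[0,0,0,0],[0,0,0,0],[0,0,0,0]], fingers=1)

```text
t: 19.05
ee_pos: [0.437, -0.0996, 0.0378]
ee_rot: [-1.227, 1.181, -1.181]
force: [-0.5, 0.3, 0.2]
finger_gap: 0.0854
```

servo_tool(increments=[[0,0,1,0],[0,0,3,0],[0,0,6,0],[0,0,10,0],[0,0,13,0],[0,0,15,0],[0,0,15,0]])

```text
t: 19.75
ee_pos: [0.4384, -0.1004, 0.1917]
ee_rot: [-1.225, 1.176, -1.185]
force: [0.2, -0.2, 0.3]
finger_gap: 0.0854
```

```bash
python3 chk.py j wrist side; python3 base.py wrist_j '(.438,-.099)' 37
python3 - <<'E'
from m import *
for tag in('wrist_j','side_j'):
    P,d,p=cloud(tag);t=P[(d>0)&(abs(P[...,2]-.078)<.006)&(np.hypot(P[...,0]-.438,P[...,1]+.099)<.038)]
    if len(t)>10: print(tag,hullc(t[:,:2]),circ(t[:,:2])[0],np.percentile(t[:,2],95))
    t=P[(d>0)&(np.hypot(P[...,0]-.602,P[...,1]+.157)<.032)&(abs(P[...,2]-.06)<.006)]
    if len(t)>10: print('small flask',tag,hullc(t[:,:2]),circ(t[:,:2])[0])
E
```

```text
19.75 [ 0.4384 -0.1004  0.1917] [ 0.2 -0.2  0.3] 0.0854 [-0.52 -0.38 -0.41  1.53  0.    1.02]
(array([438.1, -99.1]), 37.0) 963 0.014221625121220993 treemax 0.2913144069341095 [ 0.437231   -0.08970639  0.25088031]
wrist_j (array([ 438.3, -100.2]), 26.1) [ 0.43831776 -0.09959202  0.02458252] 0.07991515423216887
small flask wrist_j (array([ 602.6, -157.2]), 20.2) [ 0.60224609 -0.15678863  0.01861346]
side_j (array([ 438.2, -100.2]), 26.8) [ 0.43898066 -0.10046974  0.02468568] 0.08047836481740567
small flask side_j (array([ 603., -158.]), 20.5) [ 0.60259952 -0.15740397  0.01887662]
```

View pics/wrist_j.png

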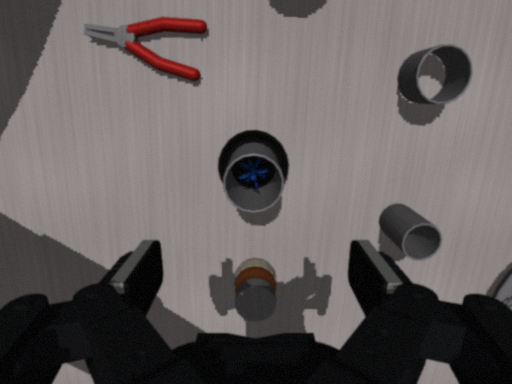

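servo_tool(increments=[[1,-0.4,0,0],[4,-1.4,0,0],[8,-2.8,0,0],[12,-4.2,0,0],[15,-5.2,0,0],[16.4,-5.7,0,0],[16.4,-5.7,0,0],[16.4,-5.7,0,0]])

```text
t: 20.65
ee_pos: [0.6001, -0.1561, 0.1865]
ee_rot: [-1.228, 1.183, -1.179]
force: [-0.6, 1.3, -0.5]
finger_gap: 0.0851
```

```bash
python3 chk.py k wrist
python3 - <<'E'
from m import *
P,d,p=cloud('wrist_k');t=P[(d>0)&(np.hypot(P[...,0]-.602,P[...,1]+.157)<.032)&(abs(P[...,2]-.06)<.006)]
print(hullc(t[:,:2]),circ(t[:,:2])[0])
E
```

```text
20.65 [ 0.6001 -0.1561  0.1865] [-0.6  1.3 -0.5] 0.0851 [-0.47  0.16  0.08  1.49 -0.    1.07]
(array([ 603.4, -157.2]), 19.9) [ 0.60339624 -0.15674291  0.01866226]
```

servo_tool(increments=[[0.25,-0.05,-2,0],[0.25,-0.05,-5,0],[0.25,-0.05,-8,0],[0.25,-0.05,-11,0],[0.25,-0.05,-13.5,0],[0.25,-0.05,-15.4,0],[0.25,-0.05,-16.4,0],[0.25,-0.05,-16.6,0],[0.25,-0.05,-16.6,0]])

```text
t: 21.6
ee_pos: [0.6035, -0.1571, 0.0226]
ee_rot: [-1.227, 1.181, -1.182]
force: [0.3, -0.4, 1.0]
finger_gap: 0.0856
```

servo_tool(increments=[[0,0,0,0],[0,0,0,0],[0,0,0,0],[0,0,0,0],[0,0,0,0],[0,0,0,0],[0,0,0,0],[0,0,0,0],[0,0,0,0],[0,0,0,0],[0,0,0,0],[0,0,0,0]], fingers=-1)

```text
t: 22.8
ee_pos: [0.6039, -0.1573, 0.0226]
ee_rot: [-1.227, 1.18, -1.182]
force: [-0.8, 0.6, 5.9]
finger_gap: 0.038
```

servo_tool(increments=[[0,0,0.5,0],[0,0,2,0],[0,0,5,0],[0,0,9,0],[0,0,12.5,0],[0,0,15,0],[0,0,16,0],[0,0,16,0],[0,0,16,0]])

```text
t: 23.7
ee_pos: [0.603, -0.1569, 0.1805]
ee_rot: [-1.227, 1.183, -1.18]
force: [0.2, 0.8, -2.0]
finger_gap: 0.0386
```

```bash
python3 chk.py l wrist; EE="$(python3 -c "
from rig import bot;print(list(map(float,bot.read_state()['ee_pos'])))")"; python3 held.py wrist_l 20 60 "$EE"|tail -12;  python3 rim.py wrist_l 20 "$EE" .0405
```

```text
23.7 [ 0.603  -0.1569  0.1805] [ 0.2  0.8 -2. ] 0.0386 [-0.46  0.17  0.08  1.48  0.    1.07]
-165 571 ztop 0.0416
-135 1021 ztop 0.0394
-105 1391 ztop 0.0388
-75 1471 ztop 0.0388
-45 1254 ztop 0.0388
-15 738 ztop 0.0411
15 877 ztop 0.0541
45 848 ztop 0.0563
75 1151 ztop 0.0392
105 1147 ztop 0.0391
135 694 ztop 0.0396
165 1295 ztop 0.0579
2188 centre [ 0.6038 -0.1564] minus tcp mm [1.  0.4]
```

View pics/wrist_l.png

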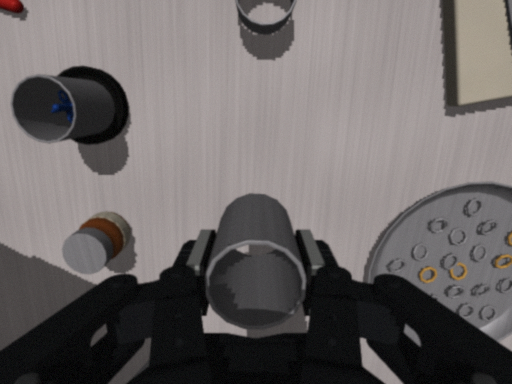

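servo_tool(increments=[[0.1,1,0,0],[0.5,3.5,0,0],[1,7.5,0,0],[1.6,12,0,0],[2.3,16,0,0],[2.8,19,0,0],[3,20,0,0],[3,20,0,0],[3,20,0,0]])

```text
t: 24.65
ee_pos: [0.6332, 0.0424, 0.1812]
ee_rot: [-1.228, 1.182, -1.181]
force: [0.3, 0.1, -1.5]
finger_gap: 0.0379
```

```bash
python3 chk.py n wrist; python3 base.py wrist_n '(.634,.149)' 31;EE="$(python3 -c "
from rig import bot;print(list(map(float,bot.read_state()['ee_pos'])))")";  python3 rim.py wrist_n 20 "$EE" .039
```

```text
24.65 [0.6332 0.0424 0.1812] [ 0.3  0.1 -1.5] 0.0379 [-0.14  0.21  0.12  1.48 -0.    1.39]
(array([634.3, 148.6]), 31.0) 1411 0.014049730681998995 treemax 0.055056737331326155 [0.63500811 0.14808377 0.04251154]
2428 centre [0.6339 0.043 ] minus tcp mm [0.6 1.1]
```

View pics/wrist_n.png

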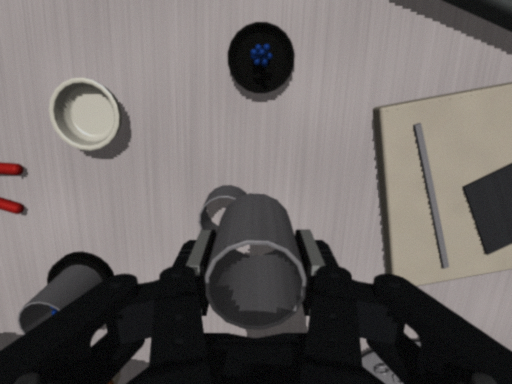

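Small base at (261,57) px, world (0.6343, 0.1486), radius 31.0. The flask centre is at (0.6339, 0.043), so I shift +10.55 cm in y.

servo_tool(increments=[[0,1,0,0],[0,3.5,0,0],[0,7,0,0],[0,9.4,0,0],[0.05,10.3,0,0],[0.05,10.55,-2,0],[0.05,10.55,-4.5,0],[0.05,10.55,-6,0],[0.05,10.55,-6.5,0],[0.05,10.55,-6.5,0],[0.05,10.55,-6.5,0]])

```text
t: 25.8
ee_pos: [0.6346, 0.1481, 0.118]
ee_rot: [-1.226, 1.18, -1.182]
force: [1.1, 0.2, -0.7]
finger_gap: 0.0384
```

```bash
python3 chk.py o wrist; EE="$(python3 -c "
from rig import bot;print(list(map(float,bot.read_state()['ee_pos'])))")";  python3 rim.py wrist_o 20 "$EE" .039
```

```text
25.8 [0.6346 0.1481 0.118 ] [ 1.1  0.2 -0.7] 0.0384 [ 0.03  0.27  0.07  1.38 -0.    1.56]
2442 centre [0.6353 0.1487] minus tcp mm [0.5 0.5]
```

servo_tool(increments=[[-0.1,0,-0.8,0],[-0.1,0,-1.8,0],[-0.1,0,-2.8,0],[-0.1,0,-3.8,0],[-0.1,0,-4.8,0],[-0.1,0,-5.8,0],[-0.1,0,-6.8,0],[-0.1,0,-7.6,0],[-0.1,0,-8.1,0],[-0.1,0,-8.4,0],[-0.1,0,-8.5,0],[-0.1,0,-8.5,0]])

```text
t: 27.05
ee_pos: [0.6332, 0.1484, 0.0321]
ee_rot: [-1.227, 1.181, -1.181]
force: [-0.8, 0.0, -1.6]
finger_gap: 0.0384
```

servo_tool(increments=[[0,0,-0.1,0],[0,0,-0.2,0],[0,0,-0.2,0]])

```text
t: 27.35
ee_pos: [0.6334, 0.1484, 0.0307]
ee_rot: [-1.226, 1.18, -1.182]
force: [-1.2, -0.4, 4.6]
finger_gap: 0.0385
```

servo_tool(increments=[[0,0,0,0],[0,0,0,0],[0,0,0,0],[0,0,0,0],[0,0,0,0],[0,0,0,0],[0,0,0,0],[0,0,0,0]], fingers=1)

```text
t: 28.15
ee_pos: [0.633, 0.1484, 0.0298]
ee_rot: [-1.227, 1.181, -1.181]
force: [-0.1, 0.2, -0.0]
finger_gap: 0.0852
```

servo_tool(increments=[[0,0,1,0],[0,0,3,0],[0,0,6,0],[0,0,10,0],[0,0,13,0],[0,0,16,0],[0,0,16,0],[0,0,16,0]])

```text
t: 28.95
ee_pos: [0.6336, 0.1484, 0.1912]
ee_rot: [-1.225, 1.18, -1.182]
force: [-0.1, -0.4, -0.4]
finger_gap: 0.0858
```

```bash
python3 chk.py q wrist side top; python3 base.py wrist_q '(.634,.149)' 31
python3 - <<'E'
from m import *
for n,(x,y,H,R,Rb) in dict(small=(.634,.149,.068,.02,.031),medium=(.438,-.099,.078,.026,.037),large=(.603,.3125,.088,.032,.043),spare=(.605,-.002,.04,.026,.026)).items():
  for tag in('wrist_q','side_q','top_q'):
    P,d,p=cloud(tag);r=np.hypot(P[...,0]-x,P[...,1]-y);t=P[(d>0)&(abs(P[...,2]-H)<.006)&(r<R+.012)]
    b=P[(d>0)&(abs(P[...,2]-.014)<.003)&(r<Rb+.008)]
    if len(t)>30: print(n,tag,hullc(t[:,:2]),'ztop',np.percentile(t[:,2],90).round(4),'base',hullc(b[:,:2]) if len(b)>30 else '',np.median(b[:,2]).round(4))
E
```

```text
28.95 [0.6336 0.1484 0.1912] [-0.1 -0.4 -0.4] 0.0858 [ 0.03  0.25  0.19  1.51 -0.    1.56]
(array([635. , 148.6]), 31.0) 809 0.01426394785468138 treemax 0.2909659635247387 [0.63353187 0.1611431  0.2614    ]
small wrist_q (array([634.3, 148.7]), 19.9) ztop 0.0696 base (array([635. , 148.6]), 31.0) 0.0143
small side_q (array([635.7, 148.6]), 21.0) ztop 0.0702 base (array([635.8, 147.3]), 31.4) 0.0142
small top_q (array([631.6, 149.9]), 20.3) ztop 0.0703 base (array([632.1, 149.2]), 30.9) 0.0134
medium wrist_q (array([441.1, -80.2]), 14.8) ztop 0.0791 base  nan
medium side_q (array([438.8, -99.8]), 26.8) ztop 0.0797 base (array([438.9, -99.2]), 37.6) 0.0141
medium top_q (array([435.7, -99.8]), 25.9) ztop 0.0803 base (array([435.2, -98.6]), 36.8) 0.0134
large wrist_q (array([604.1, 285.7]), 16.5) ztop 0.0898 base (array([603. , 302.4]), 41.2) 0.014
large side_q (array([604.5, 313.6]), 33.0) ztop 0.0899 base (array([604.1, 310.1]), 44.1) 0.0142
spare wrist_q (array([606. ,  -1.9]), 26.6) ztop 0.0415 base (array([606.4,  -1.3]), 25.6) 0.0139
spare side_q (array([608.1,  -2.9]), 27.1) ztop 0.0421 base (array([607.3,  -3.5]), 26.6) 0.0144
spare top_q (array([603.7,  -1.9]), 26.1) ztop 0.0419 base  0.0143
  return _methods._mean(a, axis=axis, dtype=dtype,
  ret = ret.dtype.type(ret / rcount)
```

View pics/wrist_q.png

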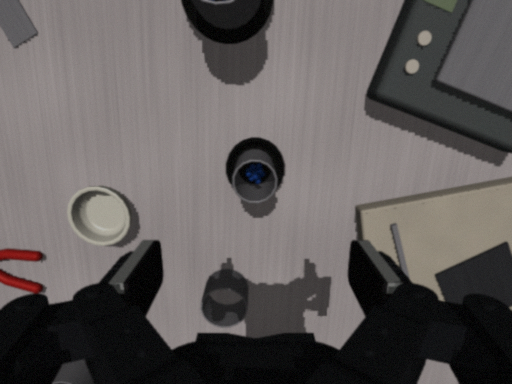

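View pics/side_q.png

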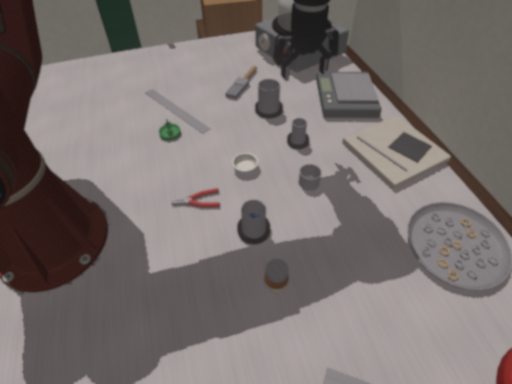

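All three flasks are seated and the spare hasn't moved. I'm handing the job in.

```bash
python3 -c "
from rig import close_job; print(close_job())"
```

```text
the job is handed in; nothing more can be done
None
```

I put the small, medium and large flasks over their matching trees and handed the job in at about 29 s of the 90 s. The hand-in reports no verdict.

- **Fit:** The last pictures show each flask centred on its base to about 1 mm. One side-camera reading for the large flask was 3.5 mm off, because the view of its base was partly hidden. A wrist view taken just after that flask was placed showed about 1 mm.
- **Seating:** The flask rims read about 68, 78 and 88 mm high (small, medium, large) within the cameras' 2 mm accuracy, which is where fully seated flasks should be. The base tops read about 14 mm, so the bases are flat on the bench.
- **Handling:** The highest contact force I read while lowering was about 9 N at the wrist, when the medium flask met its recess floor. The pictures show no sign of a flask touching the wax, but I had no direct reading of force on the trees.
- **Left alone:** The spare flask stayed within about 1 mm of where it started, and the arm never went to the green look-alike. At hand-in the gripper was open and clear, with the fingertips about 19 cm above the bench.

The cameras disagreed with each other by 2–3 mm in x, so I used the wrist camera for the final positions.

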